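# Uncover the praline and hold out its dish

## Task

Lift the glass cloche off the praline dish by its brass knob and set it down upright on the counter beside the dish. Then take the dish by one of its two upright handles, lift it clear of the counter and, in the air, turn it about a quarter turn until its handles are in line with the counter's front edge, so that the free handle is held out sideways for the waiter, and finish holding it there, still and clear of everything. Keep the dish level all the while with the loose praline in the middle, never beyond the thin gold ring, and do not touch the praline or push the bottle and tumblers about.

Things in the scene. Friction and masses are not known exactly. Their poses are not given: they have to be found in the camera images.
- dish: Round dark blue-green stoneware dish on the counter, 136 mm across, rim 19 mm high, 178 mm long over its two handles, about 0.28 kg. Origin: centre of its underside, z up; x axis through both handles, which at the start point roughly to the counter's front and back. Inside the rim (62 to 68 mm radius) a flat ledge 12 mm high, 48 to 62 mm radius, carries the cloche.
- dish_centre (a point): middle of the dish's floor, 6 mm above the underside. The floor is gently hollow, rising as 2 r^2 (in m) to about 11 mm above the underside at 48 mm radius, so a loose ball stays in the middle only while the dish is level. A thin gold ring is drawn on the floor at 28 mm radius
- handle_a (a point): grip point of the handle at the dish's +x end, 84 mm from the centre, 44 mm above the underside. Each handle is a flat upright bar, 10 mm thick along the dish's x, 46 mm wide, its faces 24 to 52 mm above the underside. Pinch it firmly (about 60 N) across the 10 mm, one finger inside, one outside; keep fingertips 22 mm above the underside to clear the rim
- handle_b (a point): the same for the handle at the dish's -x end: 84 mm from the centre, 44 mm above the underside
- praline: loose cream-coloured ball with dark drizzle lines, 30 mm across, 18 g, rolls easily; origin at its centre; it lies in the middle of the dish under the cloche
- cloche: clear glass dome, open below, 118 mm across, 57 mm high without its knob, 90 mm with it, 0.22 kg; origin: centre of its lower rim, z up. At the start it stands loose on the dish's ledge, its rim 12 mm above the counter; lift it straight up by more than 30 mm before moving it sideways
- cloche_knob (a point): grip point on the cloche's brass knob, a 26 mm thick upright cylinder reaching from 68 to 88 mm above the cloche's rim; this point is on its axis 80 mm above the rim; the glass below it is 57 mm above the rim
- counter_edge (a point): fixed point at the counter's front edge; its y axis runs along the edge (to the robot's left), x to the counter's back, z up; counter top z = 0. A soft-serve machine stands on it at y -0.05 to 0.27, x > 0.51 (drip tray 143 mm up, body above it): pass in front of it with the arm drawn in. The strip x 0.38 to 0.46, y -0.4 to 0.15 is free to set things on; a wall stands at y = -0.5
- whisky: clear glass whisky bottle, 75 mm across, 259 mm tall, loose, on the right at the back; origin at the centre of its underside; must stay where it is
- tumbler_1: glass tumbler standing upside down, 69 mm across, 88 mm tall, loose, on the right at the back; origin at the centre of its underside; must stay where it is
- tumbler_2: glass tumbler standing upside down, 69 mm across, 88 mm tall, loose, on the left at the front; origin at the centre of its underside; must stay where it is

How it is judged:
On the way, in this order (a step that is already met when the one before it is completed fails the run):
1. the cloche is lifted clear of the dish by its knob (height (world z) of cloche above 0.045 m and contact force between the fingers and cloche above 0.5 N), for 0.1 s.
2. the cloche stands upright on the counter beside the dish, released, the dish still standing (height (world z) of cloche below 0.006 m and angle between cloche's own z axis and vertical below 0.06 rad and horizontal distance between cloche and dish above 0.12 m and linear speed of cloche below 0.03 m/s and contact force between the fingers and cloche below 0.1 N and height (world z) of dish below 0.01 m), for 0.2 s.
3. the dish is held clear of the counter by a handle, level, not yet turned (height (world z) of dish above 0.04 m and contact force between the fingers and dish above 1 N and angle between dish's own z axis and vertical below 0.12 rad and angle between the x axis of dish and the y axis of counter_edge, either way round above 0.85 rad), for 0.1 s.
At the end, for the whole second after the job is handed in: Dish held still by the fingers, 50 to 400 mm above the counter, tilt under 0.09 rad, handles within 0.14 rad of the front edge's line; praline at rest within 22 mm of the middle; cloche upright on the counter; dish touching neither cloche, bottle nor tumblers (angle between the x axis of dish and the y axis of counter_edge, either way round below 0.14 rad and height (world z) of dish between 0.05 and 0.4 m and angle between dish's own z axis and vertical below 0.09 rad and linear speed of dish below 0.02 m/s and angular speed of dish below 0.1 rad/s and contact force between the fingers and dish above 1 N and horizontal distance between praline and dish_centre below 0.022 m and z of praline in the frame of dish_centre between 0.005 and 0.03 m and linear speed of praline below 0.03 m/s and height (world z) of cloche below 0.006 m and angle between cloche's own z axis and vertical below 0.06 rad and contact force between dish and cloche below 0.05 N and contact force between dish and whisky below 0.05 N and contact force between dish and tumbler_1 below 0.05 N and contact force between dish and tumbler_2 below 0.05 N); the arm keeps its last pose, push and grip.
It fails at once if the praline rolls beyond the gold ring (its centre more than 30 mm from the dish's centre) or out of the dish (horizontal distance between praline and dish_centre above 0.03 m or z of praline in the frame of dish_centre above 0.035 m).
It fails at once if the praline is touched by the fingers (contact force between the fingers and praline above 0.1 N).
It fails at once if the dish tilts more than 0.2 rad (angle between dish's own z axis and vertical above 0.2 rad).
It fails at once if the cloche tips over, or is let go in the air and falls (from more than 20 mm) (angle between cloche's own z axis and vertical above 0.6 rad or (contact force between the fingers and cloche below 0.02 N and height (world z) of cloche above 0.02 m and linear speed of cloche above 0.15 m/s)).
It fails at once if the bottle or a tumbler is pushed more than 20 mm or tipped (distance of any of whisky, tumbler_1, tumbler_2 from where it was at the start of the episode above 0.02 m or angle between any of whisky, tumbler_1, tumbler_2's own z axis and vertical above 0.3 rad).
It also fails if it takes over 64 s, if anything falls off the work surface, if the arm or the gripper's body presses on something with over 40 N, if the wrist force passes 120 N, or if a joint passes its speed limit or range.

## Robot

A 6-joint arm with a two-finger parallel gripper is mounted at the origin on a cart in front of the work surface, level with it; the furniture and walls round the work are solid. World frame = base frame: x ahead of the robot, y to its left, z up, the work surface at z = 0. Lengths are in m, angles in rad, forces in N, time in s.
With the tool pointing down it reaches from about 0.275 to 0.825 m from the base axis. Payload 4.9 kg.
Tool frame: the origin (TCP) lies on the centre line of the jaws, within the pads' length; the fingertips stand 11 mm ahead of it and the grasp point (between the pads) lies 8 mm behind it; z points along the fingers, y is the line along which they close (so a half turn about z gives the same grasp; the last joint's range is limited). The gripper opens to 85 mm and grips with 20 to 120 N. Pads are 22 mm wide; open, the fingers measure 114 mm over their backs; the gripper's body (76 mm by 85 mm) begins 54 mm behind the grasp point. The pads swing forward as they close: fully open they stand 13 mm farther back than shut.
Start: joints at [1.06, 0.326, -0.193, 1.052, 0, 1.437], TCP at [0.202, 0.511, 0.242] pointing down, gripper open.
Joint ranges: [-2.65, 2.65], [-0.97, 1.79], [-1.3, 1.35], [-1.93, 2.1], [-1.47, 1.37], [-3.14, 3.14]. Speed limits (rad/s): [2.57, 2.57, 3.14, 3.14, 3.14, 3.14].

## Interface

Orientations are given as [roll, pitch, yaw] about the fixed x, y, z axes, in that order (R = Rz(yaw) Ry(pitch) Rx(roll)).
In Python, from cell import r, cams gives the robot as it stands. The module is installed in compiled form; this text tells all that it offers.
- The arm moves only by the tool play_rows, never from a script. Its argument "rows" is one flat list of numbers, 6 for each row, row after row: the shift along the tool's x, y, z in cm, then the turn, a rotation vector about the tool's x, y, z in rad. A call has 1 to 10 rows; each row shifts and turns the commanded pose from where the row before left it, along the tool's axes as they then stand; what a row does not reach is not made up. A row lasts 1/10 s, in which the tool goes at most 50 mm and 8.59 degrees, less where a joint would pass 70% of its speed; a pose out of reach is approached as far as the arm can. A call with a gripper value outside its range is refused whole. "claw" is the finger opening in cm, from 0 to 8.54, set as the call begins (left out, the last holds). The fingers move at their own pace and stop on an object; the grip force is fixed at half the most. Time passes only in rows, so rows that do not move let the fingers close. It gives the time, the measured TCP pose, the force, the opening and the grip force at its end, in the units of the state.
- r.get_obs(): the state, without advancing time (a new reading comes with each control period).
- cams.camera(name): name is "side" or "top"; returns a dict with "pixels" (420x560x3 uint8, blue, green, red), "intrinsics" (3x3 intrinsics, pixels), "R" (3x3) and "t" (3): a world point X has camera coordinates R X + t. Camera axes: x right, y down, z forward; pixel columns grow to the right and rows downward; lengths in m; the calibration is good to about 2 mm. A picture is of the moment at which its call begins. There is no depth.
- r.close_job(): hands the job in; it is judged then, once.
The state is a dict: "t": time; "joint_positions": joint angles; "joint_velocities": joint speeds; "tau": joint torques, N m; "ee_pos": TCP position; "orientation": TCP orientation; "wrist_force": force on the tool from outside, world axes, zero at the start; "torque": the same for the moment, N m; "gripper_width": opening from 0.0 (shut) to 1.0 (fully open); "finger_force": force on a finger pad.
Only numpy, scipy, OpenCV 4.12 (cv2) and the standard library are available. Lean on these libraries where they do the work, as an engineer would, in place of code of your own. Each camera call takes 0.05 s, during which the arm holds its last target. There are 200 camera calls.

## Working session

There is one attempt and no reset: what is moved stays moved. The work goes in short steps, Python scripts to look and compute and a tool call to move; the robot and the scene stay as the last step left them, time stands still between calls to the robot, and variables do not carry over. Pictures are saved under pics/ and viewed, at most 10 in all, crops included, and the job is handed in when it is done.

Besides the shell and the picture viewer there is one more tool, called after "Call:" as a command line: name --argument value ..., lists and objects as JSON in quotes. play_rows: Moves the arm, as the interface text tells. Its arguments: {"type":"object","properties":{"rows":{"type":"array","items":{"type":"number"}},"claw":{"type":"number"}},"required":["rows"]}

```bash
mkdir -p pics; python3 - <<'E'
from cell import r,cams
import cv2,pickle
o=r.get_obs();print(o)
D={}
for n in("top","side"):
    c=cams.camera(n);D[n]=c;cv2.imwrite(f"pics/{n}0.png",cv2.resize(c["pixels"],(784,588),interpolation=cv2.INTER_CUBIC));print(n,c["intrinsics"],c["R"],c["t"])
pickle.dump(D,open("c0.pkl","wb"))
E
```

```text
{'t': 0.0, 'joint_positions': array([ 1.05979862e+00,  3.26945634e-01, -1.93590983e-01,  1.05197576e+00,
       -1.68255538e-08,  1.43658190e+00]), 'joint_velocities': array([-0.00128378,  0.00153223, -0.00074525, -0.0002325 , -0.00108612,
       -0.00255491]), 'tau': array([-1.21452118e-03, -4.43400836e+01,  2.62441742e+01,  1.56193046e-02,
       -1.32028822e-04, -9.07599201e-06]), 'ee_pos': array([0.20208416, 0.51093032, 0.24149815]), 'orientation': array([-3.13989203e+00, -2.29611596e-04,  2.76480917e+00]), 'wrist_force': array([-0.43036241,  0.32337792, -0.72902841]), 'torque': array([-0.01574313, -0.01318808, -0.04067686]), 'finger_force': 0.0, 'gripper_width': 1.000254502773534}
top [[416.64494321   0.         287.15488388]
 [  0.         416.64494321 204.44540834]
 [  0.           0.           1.        ]] [[-0.00190707 -0.99997089 -0.00738735]
 [-0.97988302  0.00334291 -0.19954471]
 [ 0.1995636   0.00685819 -0.97986088]] [-0.03428097  0.51060399  1.31187158]
side [[520.98836644   0.         280.88991827]
 [  0.         520.98836644 217.95563191]
 [  0.           0.           1.        ]] [[ 5.05668720e-01  8.62727316e-01 -8.51157858e-04]
 [ 7.52114099e-01 -4.41318094e-01 -4.89451450e-01]
 [-4.22638767e-01  2.46860121e-01 -8.72030133e-01]] [-0.21951142 -0.35997735  1.6545281 ]
```

View pics/top0.png

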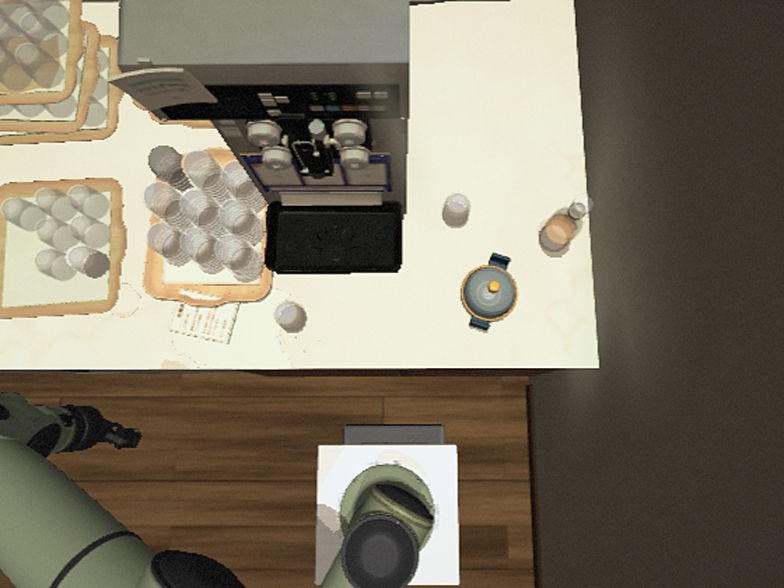

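View pics/side0.png

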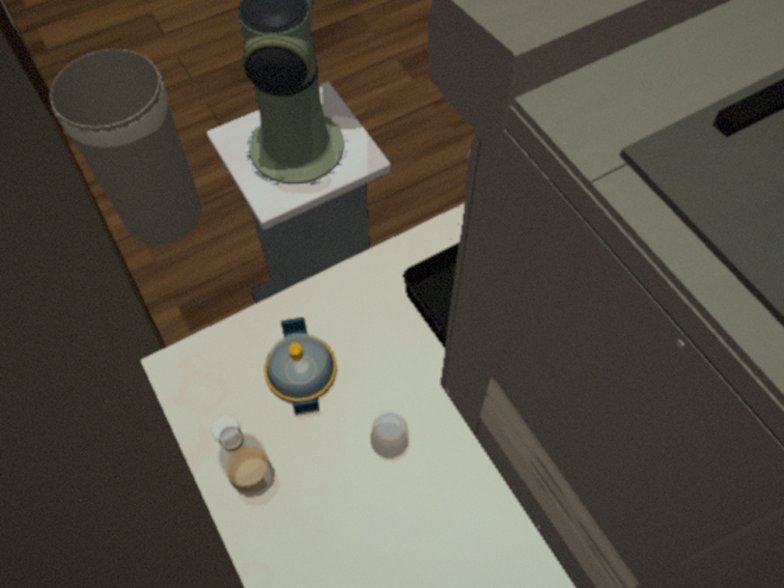

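The top view shows the dish at about (489,293), its knob at (493,287) and its handles at (498,261) and (480,324). Tumblers are at (456,210) and (290,316), and the bottle at (558,235). The side view shows the knob at (295,350) and handles at (293,326) and (306,406). Next I'll enlarge crops.

```bash
python3 - <<'E'
import cv2,pickle,numpy as np
D=pickle.load(open("c0.pkl","rb"))
a=D["top"]["pixels"][170:245,310:410]; b=D["side"]["pixels"][215:305,170:260]
cv2.imwrite("pics/cr.png",np.hstack([cv2.resize(a,(400,300),interpolation=cv2.INTER_CUBIC),cv2.resize(a[0:1,0:1],(10,300)),cv2.resize(b,(300,300),interpolation=cv2.INTER_CUBIC)]))
a=cv2.resize(a,(800,600),interpolation=cv2.INTER_CUBIC);cv2.imwrite("pics/crt.png",a)
b=cv2.resize(b,(600,600),interpolation=cv2.INTER_CUBIC);cv2.imwrite("pics/crs.png",b)
E
```

```text
(no output)
```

View pics/crt.png

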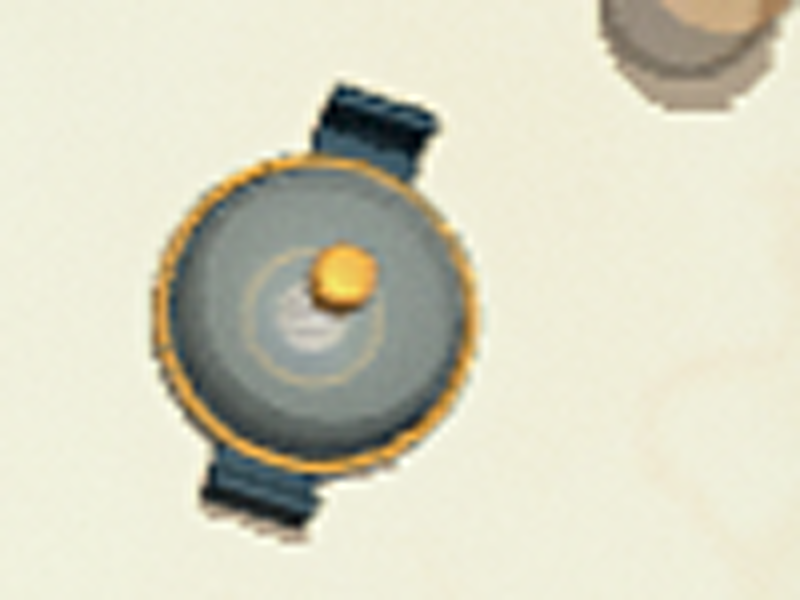

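View pics/crs.png

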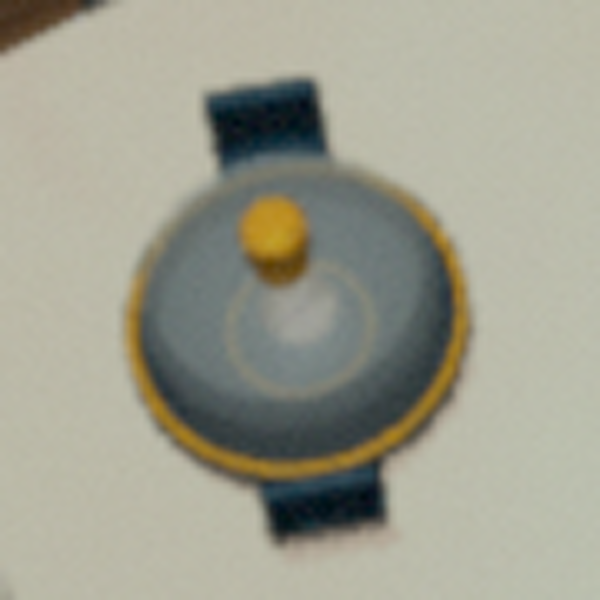

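In the top crop, the rim centre is at (316,314), the knob top at (345,272), and the handle tops at about (385,113) and (265,483). In the side crop, the rim centre is at (298,318), the knob at (274,222), and the handle tops at (262,98) and (323,483).

```bash
cat >h.py <<'E'
import pickle,numpy as np
from scipy.optimize import least_squares
D=pickle.load(open("c0.pkl","rb"))
def proj(n,X):
    c=D[n];q=c["intrinsics"]@(c["R"]@np.asarray(X,float)+c["t"]);return q[:2]/q[2]
def back(n,u,z):
    c=D[n];d=c["R"].T@np.linalg.solve(c["intrinsics"],[*u,1]);o=-c["R"].T@c["t"];return o+d*(z-o[2])/d[2]
def crop(u,off,s):return (np.array(u)+.5)/s-.5+off
E
python3 - <<'E'
from h import *
T=lambda *u:crop(u,np.array([310,170]),8)
S=lambda *u:crop(u,np.array([170,215]),600/90)
obs=[("top",T(316.5,314),0,.019),("top",T(345,272),0,.102),("top",T(385,113),.084,.052),("top",T(265,483),-.084,.052),
("side",S(298,318),0,.019),("side",S(274,222),0,.102),("side",S(262,98),-.084,.052),("side",S(323,483),.084,.052)]
f=lambda p:np.concatenate([proj(n,[p[0]+d*np.cos(p[2]),p[1]+d*np.sin(p[2]),z])-u for n,u,d,z in obs])
s=least_squares(f,[.45,-.2,-.3]);print(s.x,f(s.x).reshape(-1,2).round(2))
for n,u,d,z in obs: print(n,d,back(n,u,z).round(4))
k=lambda u:(np.array(u)+.5)/1.4-.5
print("tum1",back("top",k((456,206)),.088),"w base",back("top",k((556,240)),0),back("top",k((578,210)),.259),"t2",back("top",k((290,311)),.088))
print("edge",back("top",k((400,369)),0))
E
```

```text
[ 0.50297734 -0.24205567 -0.32969487] [[-0.11 -0.43]
 [-0.03 -0.2 ]
 [ 0.2  -0.88]
 [ 0.08  0.71]
 [ 0.23 -0.13]
 [ 0.08  0.38]
 [-0.15 -0.76]
 [-0.35 -0.17]]
top 0 [ 0.5015 -0.2424  0.019 ]
top 0 [ 0.5023 -0.2421  0.102 ]
top 0.084 [ 0.5795 -0.2685  0.052 ]
top -0.084 [ 0.4258 -0.2147  0.052 ]
side 0 [ 0.503  -0.2427  0.019 ]
side 0 [ 0.5019 -0.2418  0.102 ]
side -0.084 [ 0.4257 -0.2155  0.052 ]
side 0.084 [ 0.5833 -0.2687  0.052 ]
tum1 [ 0.69441294 -0.16194521  0.088     ] w base [ 0.63630909 -0.4141006   0.        ] [ 0.6247891  -0.39302332  0.259     ] t2 [0.44730527 0.21747379 0.088     ]
edge [ 0.322195   -0.02966694  0.        ]
```

The dish centre is at (0.502, -0.242) with yaw -0.33, and the two cameras agree to about 2 mm. The rim, knob and handle heights also fit the sizes given. Next I'll write a row planner and approach the knob.

```bash
cat >plan.py <<'E'
import sys,numpy as np
from scipy.spatial.transform import Rotation as R
from cell import r
# args: x,y,z,yaw,n ...  -> rows in tool axes, tool straight down
def plan(wps,start=None,pitch=None):
    o=r.get_obs();p=o["ee_pos"];A=R.from_euler("xyz",o["orientation"])
    print("t",round(o["t"],2),"at",p.round(4),o["orientation"].round(4),"q",o["joint_positions"].round(2))
    for x,y,z,yaw,n in wps:
        n=int(n);B=R.from_euler("xyz",[np.pi,0,yaw]);q=np.array([x,y,z]);dv=(A.inv()*B).as_rotvec()/n;P=[]
        for i in range(n):
            P.append(np.r_[A.inv().apply((q-p)/n)*100,dv]);p=p+(q-p)/(n)*1 if 0 else p
            A2=A*R.from_rotvec(dv);P[-1][:3]=A.inv().apply((q-p)/(n-i))*100;p=p+(q-p)/(n-i);A=A2
        for v in P: print(",".join(f"{k:.2f}" if j<3 else f"{k:.3f}" for j,k in enumerate(v)))
        print("--")
if __name__=="__main__":
    plan([list(map(float,a.split(","))) for a in sys.argv[1:]])
E
python3 plan.py 0.24,0.33,0.24,2.4,5 0.39,0.1,0.24,1.8,7 0.41,-0.1,0.24,1.4,5 0.502,-0.242,0.16,1.24,5
```

```text
t 0.1 at [0.2021 0.511  0.2416] [-3.1401e+00 -2.0000e-04  2.7648e+00] q [ 1.06  0.33 -0.19  1.05  0.    1.44]
-2.04,-3.09,0.04,-0.000,0.000,0.073
-2.26,-2.93,0.04,-0.000,0.000,0.073
-2.46,-2.76,0.03,-0.000,0.000,0.073
-2.66,-2.57,0.03,-0.000,0.000,0.073
-2.84,-2.37,0.03,-0.000,0.000,0.073
--
-3.80,-0.98,-0.00,-0.000,-0.000,0.086
-3.87,-0.65,-0.00,-0.000,-0.000,0.086
-3.91,-0.31,-0.00,-0.000,-0.000,0.086
-3.92,0.02,0.00,-0.000,-0.000,0.086
-3.91,0.36,0.00,-0.000,-0.000,0.086
-3.86,0.69,0.00,-0.000,-0.000,0.086
-3.79,1.02,0.00,-0.000,-0.000,0.086
--
-3.99,-0.52,-0.00,-0.000,-0.000,0.080
-4.02,-0.20,-0.00,-0.000,-0.000,0.080
-4.02,0.12,0.00,-0.000,-0.000,0.080
-4.00,0.44,0.00,-0.000,-0.000,0.080
-3.95,0.76,0.00,-0.000,-0.000,0.080
--
-2.49,2.30,1.60,0.000,-0.000,0.032
-2.41,2.37,1.60,0.000,-0.000,0.032
-2.33,2.45,1.60,0.000,-0.000,0.032
-2.25,2.52,1.60,0.000,-0.000,0.032
-2.17,2.59,1.60,0.000,-0.000,0.032
--
```

Call:
play_rows --rows '[-2.0,-3.1,0,0,0,0.073,-2.3,-2.9,0,0,0,0.073,-2.5,-2.8,0,0,0,0.073,-2.7,-2.6,0,0,0,0.073,-2.8,-2.4,0,0,0,0.073,-3.8,-1.0,0,0,0,0.086,-3.9,-0.6,0,0,0,0.086,-3.9,-0.3,0,0,0,0.086,-3.9,0,0,0,0,0.086,-3.9,0.4,0,0,0,0.086]'

```text
t: 1.1
ee_pos: [0.3479, 0.164, 0.2422]
orientation: [-3.141, -0.0, 1.966]
wrist_force: [1.0, -0.1, -0.1]
gripper_width: 0.999
finger_force: 0.0
```

Call:
play_rows --rows '[-3.9,0.7,0,0,0,0.086,-3.8,1.0,0,0,0,0.086,-4.0,-0.5,0,0,0,0.08,-4.0,-0.2,0,0,0,0.08,-4.0,0.1,0,0,0,0.08,-4.0,0.4,0,0,0,0.08,-3.9,0.8,0,0,0,0.08,0,0,0,0,0,0,0,0,0,0,0,0]' --claw 6

```text
t: 2.0
ee_pos: [0.4095, -0.1005, 0.2419]
orientation: [-3.14, -0.001, 1.396]
wrist_force: [-0.4, 0.2, -0.3]
gripper_width: 0.702
finger_force: 0.0
```

```bash
python3 plan.py 0.502,-0.242,0.15,1.24,5 0.502,-0.242,0.086,1.24,3
```

```text
t 2.0 at [ 0.4095 -0.1005  0.2419] [-3.1404e+00 -8.0000e-04  1.3962e+00] q [-0.42  0.09 -0.5   0.99  0.    1.33]
-2.47,2.32,1.83,-0.000,-0.000,0.031
-2.39,2.39,1.83,-0.000,-0.000,0.031
-2.32,2.46,1.83,-0.000,-0.000,0.031
-2.24,2.53,1.84,-0.000,-0.000,0.031
-2.16,2.60,1.84,-0.000,-0.000,0.031
--
-0.00,-0.00,2.13,-0.000,-0.000,0.000
-0.00,-0.00,2.13,-0.000,-0.000,0.000
-0.00,-0.00,2.13,-0.000,-0.000,0.000
--
```

Call:
play_rows --rows '[-2.5,2.3,1.8,0,0,0.031,-2.4,2.4,1.8,0,0,0.031,-2.3,2.5,1.8,0,0,0.031,-2.2,2.5,1.8,0,0,0.031,-2.2,2.6,1.9,0,0,0.031,0,0,1.4,0,0,0,0,0,1.0,0,0,0,0,0,0,0,0,0]'

```text
t: 2.8
ee_pos: [0.5015, -0.2393, 0.1257]
orientation: [-3.138, -0.001, 1.245]
wrist_force: [-0.7, 1.1, -0.4]
gripper_width: 0.703
finger_force: 0.0
```

```bash
python3 - <<'E'
from cell import cams
import cv2,numpy as np
a=cams.camera("top")["pixels"][150:250,310:410];b=cams.camera("side")["pixels"][215:315,170:270]
cv2.imwrite("pics/g1.png",np.hstack([cv2.resize(i,(400,400),interpolation=cv2.INTER_CUBIC) for i in(a,b)]))
E
python3 plan.py 0.502,-0.242,0.086,1.24,3
```

```text
t 2.9 at [ 0.5025 -0.2404  0.1276] [-3.1410e+00 -3.0000e-04  1.2447e+00] q [-0.58  0.44 -0.34  0.79  0.    1.32]
-0.06,0.00,1.39,-0.000,-0.000,0.002
-0.06,0.00,1.39,-0.000,-0.000,0.002
-0.06,0.00,1.39,-0.000,-0.000,0.002
--
```

View pics/g1.png

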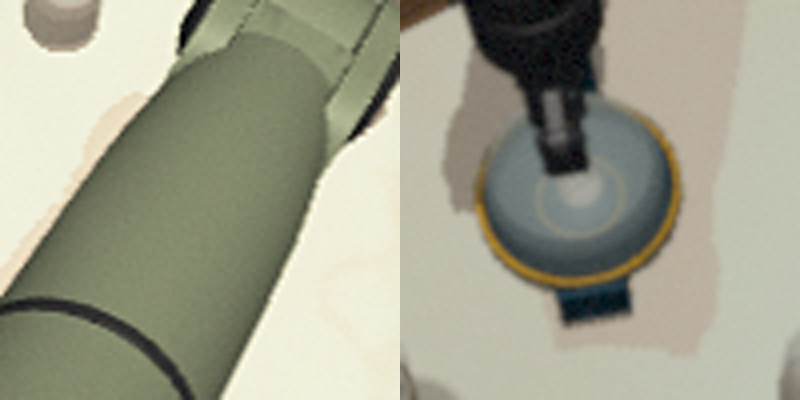

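The side crop shows the fingers over the knob, which is hidden behind the near finger at about (565,140). Everything is lined up, so I'll go down and grip.

Call:
play_rows --rows '[-0.2,0,1.0,0,0,0,0,0,1.0,0,0,0,0,0,1.0,0,0,0,0,0,0.7,0,0,0,0,0,0.4,0,0,0,0,0,0,0,0,0,0,0,0,0,0,0]'

```text
t: 3.6
ee_pos: [0.5021, -0.2438, 0.0863]
orientation: [3.142, 0.0, 1.243]
wrist_force: [-0.4, -0.6, 0.0]
gripper_width: 0.705
finger_force: 0.0
```

Call:
play_rows --rows '[0,0,0,0,0,0,0,0,0,0,0,0,0,0,0,0,0,0,0,0,0,0,0,0,0,0,0,0,0,0,0,0,0,0,0,0,0,0,0,0,0,0,0,0,0,0,0,0]' --claw 1.5

```text
t: 4.4
ee_pos: [0.5022, -0.2438, 0.0869]
orientation: [3.141, 0.0, 1.243]
wrist_force: [-1.1, 0.1, 5.7]
gripper_width: 0.281
finger_force: 58.9
```

Call:
play_rows --rows '[0,0,-0.5,0,0,0,0,0,-1.0,0,0,0,0,0,-1.5,0,0,0,0,0,-1.5,0,0,0,0,0,-1.5,0,0,0,0,0,-1.5,0,0,0,0,0,-1.0,0,0,0,0,0,-0.5,0,0,0,0,0,0,0,0,0]'

```text
t: 5.3
ee_pos: [0.5024, -0.2439, 0.1769]
orientation: [3.141, 0.0, 1.243]
wrist_force: [-0.8, 0.3, -2.5]
gripper_width: 0.273
finger_force: 59.0
```

```bash
python3 - <<'E'
from cell import cams
import cv2,numpy as np
b=cams.camera("side")["pixels"][165:315,140:340]
cv2.imwrite("pics/g2.png",cv2.resize(b,(800,600),interpolation=cv2.INTER_CUBIC))
E
python3 plan.py 0.42,0.0,0.176,1.24,10 0.42,0.0,0.078,1.24,6
```

```text
t 5.35 at [ 0.502  -0.2436  0.1762] [ 3.1416 -0.      1.2429] q [-0.58  0.39 -0.27  0.91  0.    1.31]
2.04,-1.56,0.00,0.000,-0.000,0.000
2.04,-1.56,0.00,0.000,-0.000,0.000
2.04,-1.56,0.00,0.000,-0.000,0.000
2.04,-1.56,0.00,0.000,-0.000,0.000
2.04,-1.56,0.00,0.000,-0.000,0.000
2.04,-1.56,0.00,0.000,-0.000,0.000
2.04,-1.56,0.00,0.000,-0.000,0.000
2.04,-1.57,0.00,0.000,-0.000,0.000
2.04,-1.57,0.00,0.000,-0.000,0.000
2.04,-1.57,0.00,0.000,-0.000,0.000
--
0.00,-0.00,1.63,-0.000,0.000,-0.000
0.00,-0.00,1.63,-0.000,0.000,-0.000
0.00,-0.00,1.63,-0.000,0.000,-0.000
0.00,-0.00,1.63,-0.000,0.000,-0.000
0.00,-0.00,1.63,-0.000,0.000,-0.000
0.00,-0.00,1.63,-0.000,0.000,-0.000
--
```

View pics/g2.png

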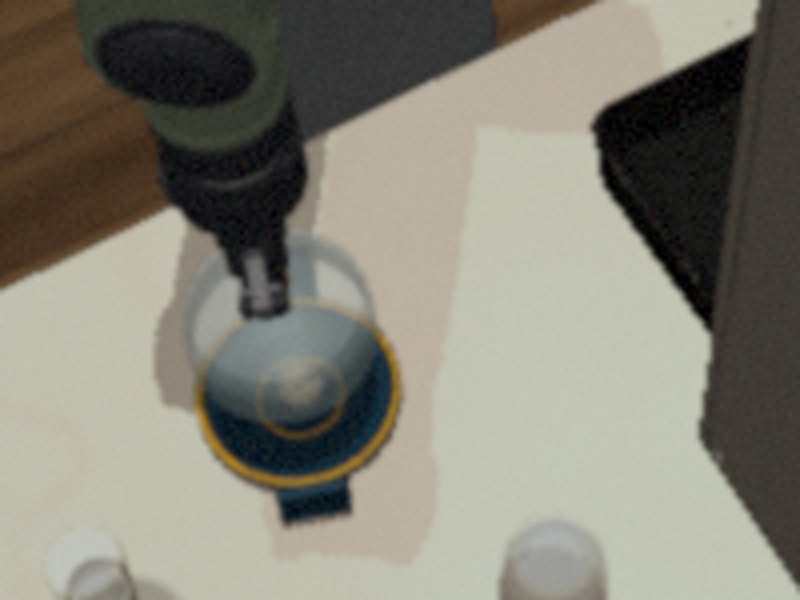

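The cloche hangs upright at about (280,310), clear of the dish. The praline stays inside the ring at (300,385). Now I'll carry the cloche left.

Call:
play_rows --rows '[1.0,-0.8,0,0,0,0,2.2,-1.7,0,0,0,0,2.5,-1.9,0,0,0,0,2.5,-1.9,0,0,0,0,2.5,-1.9,0,0,0,0,2.5,-1.9,0,0,0,0,2.5,-1.9,0,0,0,0,2.2,-1.7,0,0,0,0,1.5,-1.2,0,0,0,0,1.0,-0.8,0,0,0,0]'

```text
t: 6.35
ee_pos: [0.4172, 0.0019, 0.1757]
orientation: [-3.14, 0.0, 1.244]
wrist_force: [-0.5, -0.1, -1.8]
gripper_width: 0.275
finger_force: 59.1
```

Call:
play_rows --rows '[0,0,0,0,0,0,0,0,1.5,0,0,0,0,0,2.0,0,0,0,0,0,2.0,0,0,0,0,0,2.0,0,0,0,0,0,1.2,0,0,0,0,0,0.6,0,0,0,0,0,0.4,0,0,0,0,0,0,0,0,0]'

```text
t: 7.25
ee_pos: [0.4193, -0.0003, 0.0792]
orientation: [-3.141, 0.0, 1.242]
wrist_force: [0.5, 0.4, -2.2]
gripper_width: 0.277
finger_force: 59.1
```

Call:
play_rows --rows '[0,0,0.2,0,0,0,0,0,0.1,0,0,0,0,0,0,0,0,0,0,0,0,0,0,0]'

```text
t: 7.65
ee_pos: [0.4193, 0.0001, 0.0765]
orientation: [3.141, -0.0, 1.243]
wrist_force: [0.1, 0.4, -2.8]
gripper_width: 0.272
finger_force: 59.2
```

Call:
play_rows --rows '[0,0,0.1,0,0,0,0,0,0.05,0,0,0,0,0,0,0,0,0,0,0,0,0,0,0]'

```text
t: 8.05
ee_pos: [0.4192, 0.0001, 0.0749]
orientation: [3.141, -0.0, 1.243]
wrist_force: [0.2, -0.1, 0.2]
gripper_width: 0.277
finger_force: 59.4
```

Contact with the counter: the wrist force rose from about -2.5 N to 0. I'll press slightly and release.

Call:
play_rows --rows '[0,0,0.05,0,0,0,0,0,0,0,0,0,0,0,0,0,0,0]'

```text
t: 8.35
ee_pos: [0.4193, 0.0, 0.0749]
orientation: [3.141, -0.0, 1.243]
wrist_force: [-2.2, 1.1, 7.1]
gripper_width: 0.274
finger_force: 60.2
```

Call:
play_rows --rows '[0,0,0,0,0,0,0,0,0,0,0,0,0,0,0,0,0,0,0,0,0,0,0,0,0,0,0,0,0,0,0,0,0,0,0,0,0,0,0,0,0,0]' --claw 6.0

```text
t: 9.05
ee_pos: [0.4191, 0.0, 0.0743]
orientation: [-3.142, 0.0, 1.243]
wrist_force: [1.3, 0.1, 0.0]
gripper_width: 0.702
finger_force: 0.0
```

Call:
play_rows --rows '[0,0,-0.5,0,0,0,0,0,-1.0,0,0,0,0,0,-2,0,0,0,0,0,-2.5,0,0,0,0,0,-2.5,0,0,0,0,0,-2.0,0,0,0,0,0,0,0,0,0]'

```text
t: 9.75
ee_pos: [0.4212, -0.0003, 0.1825]
orientation: [3.136, -0.001, 1.243]
wrist_force: [0.8, -0.1, -1.2]
gripper_width: 0.702
finger_force: 0.0
```

```bash
python3 - <<'E'
from cell import cams
import cv2,numpy as np,pickle
D={n:cams.camera(n) for n in("top","side")};pickle.dump(D,open("c1.pkl","wb"))
a=D["top"]["pixels"][170:245,260:410]
cv2.imwrite("pics/g3.png",cv2.resize(a,(800,400),interpolation=cv2.INTER_CUBIC))
E
python3 plan.py 0.423,-0.215,0.14,1.24,8 0.423,-0.215,0.036,1.24,7
```

```text
t 9.85 at [ 0.4195 -0.      0.1799] [ 3.1399e+00 -2.0000e-04  1.2428e+00] q [-0.18  0.14 -0.61  0.82 -0.    1.72]
-2.53,0.91,0.50,0.000,-0.000,0.000
-2.53,0.91,0.50,0.000,-0.000,0.000
-2.53,0.91,0.50,0.000,-0.000,0.000
-2.53,0.91,0.50,0.000,-0.000,0.000
-2.53,0.91,0.50,0.000,-0.000,0.000
-2.53,0.91,0.50,0.000,-0.000,0.000
-2.53,0.91,0.50,0.000,-0.000,0.000
-2.53,0.91,0.50,0.000,-0.000,0.000
--
-0.00,-0.00,1.49,0.000,-0.000,-0.000
-0.00,-0.00,1.49,0.000,-0.000,-0.000
-0.00,-0.00,1.49,0.000,-0.000,-0.000
-0.00,-0.00,1.49,0.000,-0.000,-0.000
-0.00,-0.00,1.49,0.000,-0.000,-0.000
-0.00,-0.00,1.49,0.000,-0.000,-0.000
-0.00,-0.00,1.49,0.000,-0.000,-0.000
--
```

View pics/g3.png

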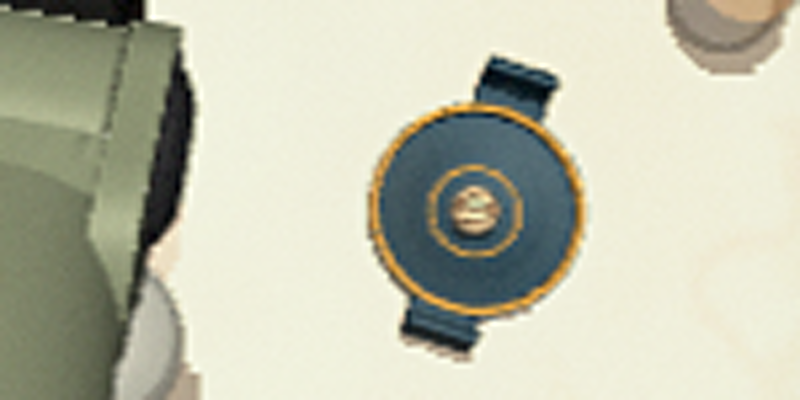

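The dish has not moved: its rim centre is at full-image (349.4, 209.3) again, and the praline is in the middle at crop (475,210). The cloche stands at crop (150,340). Now I'll go to the near handle.

Call:
play_rows --rows '[-1.0,0.4,0.2,0,0,0,-2.5,0.9,0.5,0,0,0,-3.0,1.1,0.6,0,0,0,-3.0,1.1,0.6,0,0,0,-3.0,1.1,0.6,0,0,0,-3.0,1.1,0.6,0,0,0,-2.5,0.9,0.5,0,0,0,-1.5,0.5,0.4,0,0,0,-0.7,0.2,0,0,0,0,0,0,0,0,0,0]' --claw 3.2

```text
t: 10.85
ee_pos: [0.4226, -0.2149, 0.1387]
orientation: [-3.14, -0.001, 1.242]
wrist_force: [0.1, 0.5, 0.6]
gripper_width: 0.376
finger_force: 0.0
```

```bash
python3 - <<'E'
from cell import cams
import cv2,numpy as np
b=cams.camera("side")["pixels"][205:305,165:275];a=cams.camera("top")["pixels"][160:260,310:420]
cv2.imwrite("pics/g4.png",np.hstack([cv2.resize(i,(400,364),interpolation=cv2.INTER_CUBIC) for i in (a,b)]))
E
python3 plan.py 0.424,-0.215,0.036,1.24,1
```

```text
t 10.95 at [ 0.4229 -0.2138  0.1392] [-3.1408e+00 -7.0000e-04  1.2434e+00] q [-0.62  0.29 -0.54  0.75  0.    1.27]
-0.08,0.15,10.32,-0.001,-0.001,0.003
--
```

View pics/g4.png

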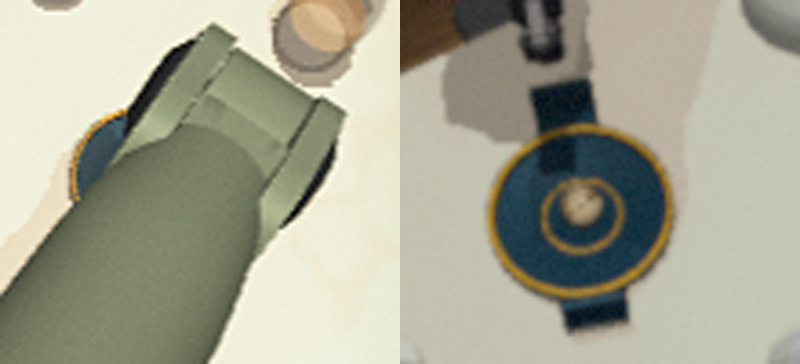

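The side crop shows the fingers above the near handle, whose top is at (562,88). The praline is centred at (582,203). Going down now.

Call:
play_rows --rows '[-0.1,0.1,1.0,0,0,0,0,0,1.7,0,0,0,0,0,2.0,0,0,0,0,0,1.8,0,0,0,0,0,1.5,0,0,0,0,0,1.2,0,0,0,0,0,0.7,0,0,0,0,0,0.3,0,0,0,0,0,0,0,0,0,0,0,0,0,0,0]'

```text
t: 11.95
ee_pos: [0.4242, -0.216, 0.0377]
orientation: [3.141, 0.0, 1.243]
wrist_force: [0.7, -0.4, 0.1]
gripper_width: 0.374
finger_force: 0.0
```

Call:
play_rows --rows '[0,0,0,0,0,0,0,0,0,0,0,0,0,0,0,0,0,0]' --claw 1.8

```text
t: 12.25
ee_pos: [0.424, -0.2162, 0.0376]
orientation: [3.141, 0.0, 1.243]
wrist_force: [-0.1, -0.4, -0.5]
gripper_width: 0.21
finger_force: 0.0
```

```bash
python3 - <<'E'
from cell import cams
import cv2,numpy as np
b=cams.camera("side")["pixels"][205:285,180:260]
cv2.imwrite("pics/g5.png",cv2.resize(b,(560,560),interpolation=cv2.INTER_CUBIC))
E
```

```text
(no output)
```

View pics/g5.png

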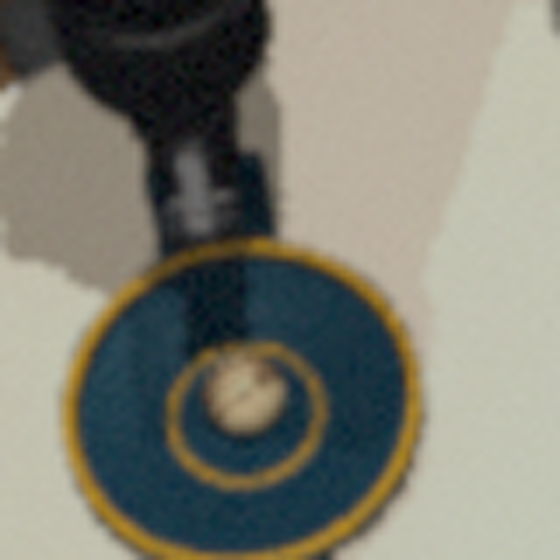

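The finger sits inside the handle at about (203,200), with no contact at 18 mm opening. The praline is centred at (245,395). I'll close in steps.

Call:
play_rows --rows '[0,0,0,0,0,0,0,0,0,0,0,0,0,0,0,0,0,0]' --claw 1.3

```text
t: 12.6
ee_pos: [0.4236, -0.2159, 0.0373]
orientation: [-3.141, 0.0, 1.243]
wrist_force: [-1.0, -0.3, 0.3]
gripper_width: 0.158
finger_force: 0.4
```

Call:
play_rows --rows '[0,0,0,0,0,0,0,0,0,0,0,0,0,0,0,0,0,0]' --claw 1.0

```text
t: 12.9
ee_pos: [0.4233, -0.2158, 0.0372]
orientation: [-3.141, -0.0, 1.243]
wrist_force: [-2.7, 0.9, 0.8]
gripper_width: 0.113
finger_force: 1.0
```

Call:
play_rows --rows '[0,0,0,0,0,0,0,0,0,0,0,0,0,0,0,0,0,0,0,0,0,0,0,0,0,0,0,0,0,0,0,0,0,0,0,0]' --claw 0.3

```text
t: 13.5
ee_pos: [0.4235, -0.2159, 0.0373]
orientation: [-3.141, 0.0, 1.243]
wrist_force: [-4.2, 1.3, 5.5]
gripper_width: 0.105
finger_force: 59.9
```

```bash
cat >ball.py <<'E'
import cv2,numpy as np
from cell import r,cams
def look(n,hint):
    c=cams.camera(n);K,R,t=c["intrinsics"],c["R"],c["t"]
    q=K@(R@np.array(hint)+t);u=q[:2]/q[2];x0,y0=(u-45).astype(int)
    im=cv2.resize(c["pixels"][y0:y0+90,x0:x0+90],None,fx=4,fy=4,interpolation=cv2.INTER_CUBIC)
    h=cv2.cvtColor(im,cv2.COLOR_BGR2HSV)
    g=cv2.inRange(h,(12,140,110),(32,255,255));k,l,s,_=cv2.connectedComponentsWithStats(g)
    pts=cv2.findNonZero(g);e=cv2.fitEllipse(cv2.convexHull(pts))
    (cx,cy),ax,an=e
    m=np.zeros(g.shape,np.uint8);cv2.ellipse(m,((cx,cy),(ax[0]*.5,ax[1]*.5),an),255,-1)
    b=cv2.inRange(h,(0,0,110),(40,135,255))&m
    b=cv2.morphologyEx(b,cv2.MORPH_OPEN,np.ones((5,5)));B=cv2.findNonZero(b)
    if B is None: print(n,"no ball");return
    (bx,by),br=cv2.minEnclosingCircle(B)
    f=lambda p:((np.array(p)+.5)/4-.5+[x0,y0])
    def bk(p,z):
        d=R.T@np.linalg.solve(K,[*p,1]);o=-R.T@t;return (o+d*(z-o[2])/d[2])[:2]
    z=hint[2];C=bk(f((cx,cy)),z);P=bk(f((bx,by)),z+.002)
    print(n,"rim c",C.round(4),"axes px",np.round(np.array(ax)/4,1),round(an,1),"ball-rim mm",((P-C)*1000).round(1),"rb px",round(br/4,1))
if __name__=="__main__":
    import sys;h=list(map(float,sys.argv[1].split(",")))
    for n in("side","top"):
        try: look(n,h)
        except Exception as e: print(n,e)
    o=r.get_obs();print(o["t"],o["ee_pos"].round(4),o["orientation"].round(3),o["torque"].round(2),o["wrist_force"].round(1),o["joint_positions"].round(2))
E
python3 ball.py 0.5025,-0.242,0.019
```

```text
side rim c [ 0.5059 -0.2441] axes px [46.6 51. ] 71.4 ball-rim mm [-6.3  3.6] rb px 5.7
top rim c [ 0.5191 -0.2206] axes px [23.7 32.1] 35.5 ball-rim mm [ 9.  -7.1] rb px 4.6
13.6 [ 0.4235 -0.2158  0.0373] [-3.141  0.     1.243] [0.28 0.78 0.02] [-4.3  1.5  6.3] [-0.63  0.45 -0.64  0.49 -0.    1.27]
```

Call:
play_rows --rows '[0,0,-0.1,0,0,0,0,0,-0.2,0,0,0,0,0,-0.3,0,0,0,0,0,-0.3,0,0,0,0,0,-0.2,0,0,0,0,0,-0.1,0,0,0,0,0,0,0,0,0,0,0,0,0,0,0]'

```text
t: 14.4
ee_pos: [0.4238, -0.2159, 0.0493]
orientation: [-3.142, -0.0, 1.243]
wrist_force: [-0.1, 0.7, -3.0]
gripper_width: 0.102
finger_force: 58.8
```

```bash
python3 ball.py 0.5025,-0.242,0.031
```

```text
side rim c [ 0.5064 -0.2442] axes px [46.8 51.5] 71.7 ball-rim mm [-7.5  3. ] rb px 6.0
top rim c [ 0.5183 -0.2196] axes px [23.7 32.1] 31.5 ball-rim mm [ 8.2 -5.8] rb px 5.0
14.5 [ 0.4237 -0.2159  0.0492] [-3.141 -0.     1.243] [0.1  0.26 0.02] [-0.2 -0.2 -3. ] [-0.63  0.43 -0.63  0.52  0.    1.27]
```

```bash
python3 - <<'E'
import pickle,ball
D=pickle.load(open("c1.pkl","rb"))
class F:
    def camera(s,n): return D[n]
ball.cams=F()
for n in D: ball.look(n,[.5025,-.242,.019])
E
```

```text
top rim c [ 0.5014 -0.2418] axes px [39.2 40.1] 122.5 ball-rim mm [-1.8  1.3] rb px 9.1
side rim c [ 0.5039 -0.2435] axes px [46.5 50.9] 71.2 ball-rim mm [ 3.4 -1.9] rb px 10.3
```

Call:
play_rows --rows '[0,0,-0.3,0,0,0,0,0,-0.5,0,0,0,0,0,-0.6,0,0,0,0,0,-0.6,0,0,0,0,0,-0.6,0,0,0,0,0,-0.6,0,0,0,0,0,-0.6,0,0,0,0,0,-0.4,0,0,0,0,0,-0.2,0,0,0,0,0,0,0,0,0]'

```text
t: 15.5
ee_pos: [0.424, -0.2161, 0.0936]
orientation: [3.141, 0.0, 1.243]
wrist_force: [0.5, 1.1, -2.9]
gripper_width: 0.107
finger_force: 58.9
```

```bash
python3 ball.py 0.5025,-0.242,0.075
```

```text
side rim c [ 0.5064 -0.2443] axes px [48. 53.] 73.7 ball-rim mm [ 4.5 -0.2] rb px 10.4
top rim c [ 0.5161 -0.2229] axes px [26.8 34.3] 32.5 ball-rim mm [ 5.6 -2.7] rb px 6.7
15.6 [ 0.4237 -0.2159  0.0931] [-3.141 -0.     1.243] [ 0.05  0.25 -0.04] [ 0.2 -0.2 -2.6] [-0.63  0.36 -0.59  0.63 -0.    1.27]
```

```bash
python3 - <<'E'
s=open("ball.py").read()
s=s.replace("np.ones((5,5)));B=cv2.findNonZero(b)","cv2.getStructuringElement(2,(15,15)));k,l,st,_=cv2.connectedComponentsWithStats(b);B=cv2.findNonZero((l==1+st[1:,4].argmax()).astype(np.uint8)) if k>1 else None")
open("ball.py","w").write(s)
E
python3 - <<'E'
import pickle,ball
D=pickle.load(open("c1.pkl","rb"))
class F:
    def camera(s,n): return D[n]
ball.cams=F()
for n in D: ball.look(n,[.5025,-.242,.019])
E
python3 ball.py 0.5025,-0.242,0.075
```

```text
top rim c [ 0.5014 -0.2418] axes px [39.2 40.1] 122.5 ball-rim mm [-0.1  1.1] rb px 4.5
side rim c [ 0.5039 -0.2435] axes px [46.5 50.9] 71.2 ball-rim mm [-7.2  3.4] rb px 6.2
side rim c [ 0.5063 -0.2441] axes px [48. 53.] 73.2 ball-rim mm [-5.8  3.5] rb px 5.7
top rim c [ 0.517  -0.2212] axes px [25.6 33.8] 32.0 ball-rim mm [  9.8 -10.1] rb px 4.1
15.7 [ 0.4236 -0.2158  0.093 ] [-3.141 -0.     1.243] [ 0.04  0.25 -0.01] [ 0.5 -0.1 -2.1] [-0.63  0.36 -0.59  0.63  0.    1.27]
```

Against the level baseline the praline shifted less than 2 mm, so the dish is level. I'll turn it slowly about its own centre while rising slightly.

Call:
play_rows --rows '[0.08,0,0,0,0,0.01,0.17,0,-0.1,0,0,0.02,0.25,0,-0.1,0,0,0.03,0.34,0.01,-0.1,0,0,0.04,0.42,0.01,-0.1,0,0,0.05,0.42,0.01,-0.1,0,0,0.05,0.42,0.01,-0.1,0,0,0.05,0.42,0.01,-0.1,0,0,0.05,0.42,0.01,-0.1,0,0,0.05,0.42,0.01,-0.1,0,0,0.05]'

```text
t: 16.7
ee_pos: [0.4407, -0.1867, 0.1023]
orientation: [-3.141, -0.0, 0.84]
wrist_force: [-0.6, -0.5, -3.5]
gripper_width: 0.103
finger_force: 58.9
```

```bash
python3 ball.py 0.5025,-0.242,0.085
```

```text
side rim c [ 0.5067 -0.2439] axes px [48.1 53.6] 73.0 ball-rim mm [-5.4  3.8] rb px 5.9
top OpenCV(4.12.0) /io/opencv/modules/imgproc/src/convhull.cpp:143: error: (-215:Assertion failed) total >= 0 && (depth == CV_32F || depth == CV_32S) in function 'convexHull'

16.8 [ 0.4409 -0.1867  0.1024] [ 3.142 -0.     0.843] [0.15 0.18 0.01] [ 0.5 -1.1 -2.1] [-0.56  0.35 -0.57  0.66  0.    1.74]
```

Call:
play_rows --rows '[0.42,0.01,-0.1,0,0,0.05,0.42,0.01,-0.1,0,0,0.05,0.42,0.01,-0.1,0,0,0.05,0.42,0.01,-0.1,0,0,0.05,0.42,0.01,-0.1,0,0,0.05,0.42,0.01,-0.1,0,0,0.05,0.42,0.01,-0.1,0,0,0.05,0.42,0.01,-0.1,0,0,0.05,0.42,0.01,-0.1,0,0,0.05,0.42,0.01,0,0,0,0.05]'

```text
t: 17.8
ee_pos: [0.4751, -0.1637, 0.1113]
orientation: [-3.141, -0.0, 0.341]
wrist_force: [-0.3, -0.2, -3.0]
gripper_width: 0.102
finger_force: 58.9
```

Call:
play_rows --rows '[0.42,0.01,0,0,0,0.05,0.42,0.01,0,0,0,0.05,0.42,0.01,0,0,0,0.05,0.42,0.01,0,0,0,0.05,0.42,0.01,0,0,0,0.05,0.34,0.01,0,0,0,0.04,0.25,0,0,0,0,0.03,0.17,0,0,0,0,0.02,0.02,0,0,0,0,0.003,0,0,0,0,0,0]'

```text
t: 18.8
ee_pos: [0.5032, -0.1588, 0.1112]
orientation: [-3.141, 0.0, 0.0]
wrist_force: [0.2, -0.7, -3.2]
gripper_width: 0.105
finger_force: 58.9
```

Call:
play_rows --rows '[0,0,0,0,0,0,0,0,0,0,0,0,0,0,0,0,0,0,0,0,0,0,0,0,0,0,0,0,0,0,0,0,0,0,0,0,0,0,0,0,0,0,0,0,0,0,0,0,0,0,0,0,0,0,0,0,0,0,0,0]'

```text
t: 19.8
ee_pos: [0.5033, -0.1589, 0.1113]
orientation: [3.142, -0.0, -0.0]
wrist_force: [-0.9, 0.4, -2.6]
gripper_width: 0.103
finger_force: 58.9
```

```bash
python3 ball.py 0.5025,-0.242,0.095; python3 ball.py 0.5025,-0.242,0.095; python3 - <<'E'
from cell import cams
import cv2,numpy as np
b=cams.camera("side")["pixels"][170:300,150:330]
cv2.imwrite("pics/g6.png",cv2.resize(b,(800,578),interpolation=cv2.INTER_CUBIC))
E
```

```text
side rim c [ 0.5076 -0.244 ] axes px [47.9 54.5] 71.3 ball-rim mm [-2.9  4.1] rb px 6.0
top rim c [ 0.4961 -0.2576] axes px [30.5 40.7] 21.8 ball-rim mm [ 9.1 13.6] rb px 3.9
19.9 [ 0.5032 -0.1589  0.1113] [-3.142  0.    -0.   ] [ 0.22  0.01 -0.03] [ 0.1 -1.2 -1.6] [-0.45  0.41 -0.43  0.73 -0.    2.7 ]
side rim c [ 0.5076 -0.2441] axes px [47.9 54.5] 70.8 ball-rim mm [-2.4  4. ] rb px 5.9
top rim c [ 0.496  -0.2579] axes px [30.4 40.8] 21.9 ball-rim mm [ 9.2 13.9] rb px 3.9
20.0 [ 0.5033 -0.1589  0.1113] [-3.142  0.    -0.   ] [0.23 0.01 0.02] [-0.2  0.4 -2.4] [-0.45  0.41 -0.43  0.73 -0.    2.7 ]
```

View pics/g6.png

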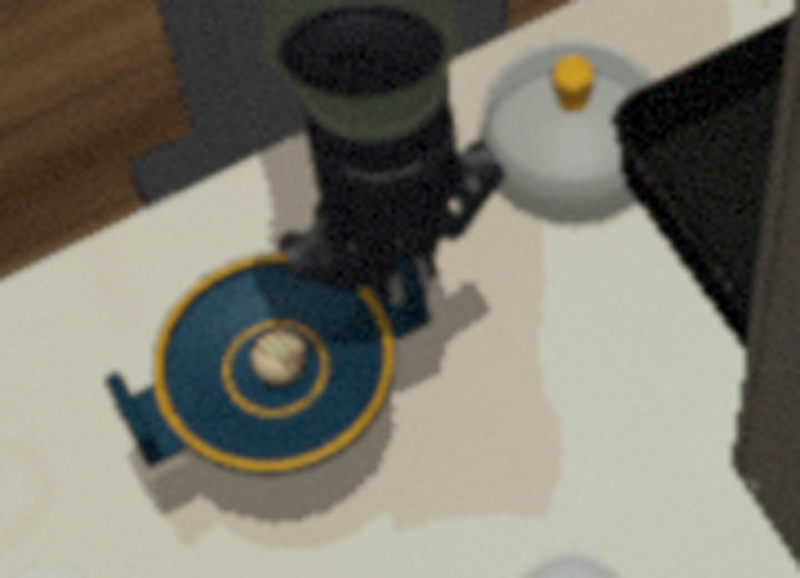

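The dish is held level. The handles run along the counter edge, with the free one at (130,420), and the praline sits inside the ring at (278,357). The cloche stands upright at (570,130), well clear. The pose is stable, so I'm handing the job in.

```bash
python3 -c "
from cell import r
print(r.close_job())"
```

```text
the job is handed in; nothing more can be done
None
```

I handed the job in at about 20 s of the 64 s allowed; no verdict came back. The cloche stood upright on the counter, and the dish hung still and level about 74 mm up, handles in line with the front edge, praline near the middle.

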